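# Snap the pump module onto the controller rail

### The arm

A 6-joint arm with a two-finger parallel gripper is mounted at the origin on the work surface. World frame = base frame: x ahead of the robot, y to its left, z up, the work surface at z = 0. Lengths are in m, angles in rad, forces in N, time in s.
With the tool pointing down it reaches from about 0.375 to 0.9 m from the base axis. Payload 3.1 kg.
Tool frame: the origin (TCP) lies on the centre line of the jaws, within the pads' length; the fingertips stand 8 mm ahead of it and the grasp point (between the pads) lies 11 mm behind it; z points along the fingers, y is the line along which they close (so a half turn about z gives the same grasp; the last joint's range is limited). The gripper opens to 87 mm and grips with 3 to 60 N. Pads are 19 mm wide; open, the fingers measure 117 mm over their backs; the gripper's body (75 mm by 190 mm) begins 51 mm behind the grasp point.
Start: joints at [-1.516, 0.527, 1.433, -0, 1.181, -0.178], TCP at [0.144, -0.608, 0.231] pointing down, gripper open.
Joint ranges: [-3.08, 3.08], [-0.75, 2.2], [0.22, 2.44], [-1.43, 4.57], [0, 2.65], [-2.85, 2.85]. Speed limits (rad/s): [2.79, 2.79, 3.14, 3.14, 3.14, 3.14].

### API

Orientations are given as a unit quaternion [x, y, z, w].
In Python, from rig import robot gives the robot as it stands. The module is installed in compiled form; this text tells all that it offers.
- The arm moves only by the tool send_rows, never from a script. Its argument "increments" is one flat list of numbers, 7 for each row, row after row: the turn, a rotation vector about the world's x, y, z in rad, then the shift along the world's x, y, z in cm, then the opening, from 0 (shut) to 1 (fully open). A call has 1 to 20 rows; each row shifts and turns the commanded pose from where the row before left it; what a row does not reach is not made up. A row lasts 1/12 s, in which the tool goes at most 41.7 mm and 7.16 degrees, less where a joint would pass 70% of its speed; a pose out of reach is approached as far as the arm can. A call is refused whole if a number of a shift passes 4.17 or a number of a turn 0.125, either way. A call with a gripper value outside its range is refused whole. The fingers move at their own pace and stop on an object; "newtons" is the grip in N (left out, the last holds). Time passes only in rows, so rows that do not move let the fingers close. It gives the time, the measured TCP pose, the force, the opening and the grip force at its end, in the units of the state.
- robot.get_obs(): the state, without advancing time (a new reading comes with each control period).
- robot.camera(name): name is "scene" or "top"; returns a dict with "image" (400x640x3 uint8, red, green, blue), "range_z" (400x640 float32, m along the optical axis (not along the pixel's ray), 0 where there is no reading), "fx", "fy", "cx", "cy" (pixels), "R" (3x3) and "t" (3): a world point X has camera coordinates R X + t. Camera axes: x right, y down, z forward; pixel columns grow to the right and rows downward; lengths in m; the calibration is good to about 2 mm. A picture is of the moment at which its call begins.
- robot.hand_in(): hands the job in; it is judged then, once.
The state is a dict: "time": time; "q": joint angles; "joint_velocities": joint speeds; "joint_torque": joint torques, N m; "position": TCP position; "tool_rot": TCP orientation; "ft_force": force on the tool from outside, world axes, zero at the start; "moment": the same for the moment, N m; "grip_width": finger opening in m; "grip_force": force on a finger pad.
Only numpy, scipy, OpenCV 4.12 (cv2) and the standard library are available. Lean on these libraries where they do the work, as an engineer would, in place of code of your own. Each camera call takes 0.05 s, during which the arm holds its last target. There are 200 camera calls.

### The job

On the lab bench, fit the orange-faced module onto the controller's rail in line with the blue marker strip: hook its fixed black lip under the rail's far edge with the end nearest the robot held up, then rock that near end down until the sprung orange foot clicks under the near edge and the module sits flat and square on the rail. Feel for the rail and press gently, never forcing or slamming the module against it (25 N is too much). Leave the grey-faced module and the brown bottle where they are.

Things in the scene. Friction and masses are not known exactly. Their poses are not given: they have to be found in the camera images.
- module_center (a point): Centre of the loose orange-faced module (about 0.16 kg), half-way up its 52 mm high housing; underside 26 mm below it. x runs from hook end to foot end, z up. White housing 84 (x) x 36 (y) x 36 high, with an orange block 36 x 36 x 16 on its middle. Standing on the bench on hook and foot, this point is 40 mm up and the foot end faces the robot, x pointing at it within 0.5 rad. Grip across the 36 mm.
- module: The same orange-faced module, origin at the middle of its underside, 26 mm below module_center, same axes; hook and foot go 14 mm below the underside.
- hook (a point): Upper tip edge of the module's rigid black hook lip: x = -23, z = -35 mm from module_center, module's axes. Hook 30 mm wide: a wall down from the underside, inner face at x = -26 mm, and a lip 5 mm thick reaching 3 mm inwards (+x); between underside and lip is a slot 9 mm high for the rail's 4 mm flange.
- step (a point): Middle of the flat white step on top of the module above its sprung foot (24 x 36 mm): x = 31, z = +10 mm from module_center. A place to press; 72 mm above the bench when the module is seated.
- foot (a joint): Outward slide (m) of the module's orange sprung foot: 0 at rest, up to 0.007 pushed out (+x). Preload about 2.7 N plus 0.45 N/mm. At rest its tooth reaches in to x = 21.5 mm, flat top 4.8 mm below the underside. Pressed down, its slick sloping face rides over the rail's near edge (4 mm out), then it snaps back to 0 under it. Pressing the step above takes some 4 to 10 N.
- base: Fixed grey plate 160 (x) x 360 (y) x 12 mm, origin under its centre on the bench, x towards the robot (within 0.25 rad), z up. Along its y lies an aluminium T-rail 340 mm long with two modules already on it at y = -147 and +147 mm. The rail sits in slots, up to 15 mm nearer or farther along x than the plate's centre line; that offset is not measured and must be felt.
- rail_nominal (a point): Point fixed to the plate where the middle of the rail's top face would be with the rail central in its slots, 36 mm above the bench (height exact, x of the true rail up to 15 mm off); plate's axes. The rail's flange is 50 mm wide (x from -25 to +25 mm) and 4 mm thick, on a stem 30 mm wide and 20 mm high.
- slot (a point): Centre of the top of the blue marker strip (12 x 36 x 2 mm) stuck on the plate beyond the rail (at x = -68 mm from the plate's centre); axes as the plate's. The module is to sit on the rail centred at this strip's y in the plate's frame.
- spare_center (a point): Centre of the grey-faced look-alike module standing on the bench, same size (not to be used or moved).
- spare: The same grey-faced module; origin at the middle of its underside.
- reagent: Brown bottle with blue cap, 72 mm across, 150 mm tall, to be left alone; origin under its centre.

How it is judged:
By the outcome, as a careful person would: the job done as asked, in the order asked, and still so for the second after the job is handed in, with the robot touching nothing.
It also fails if it takes over 64 s, if anything falls off the work surface, if the arm or the gripper's body presses on something with over 40 N, if the wrist force passes 120 N, or if a joint passes its speed limit or range.

## Working session

There is one attempt and no reset: what is moved stays moved. The work goes in short steps, Python scripts to look and compute and a tool call to move; the robot and the scene stay as the last step left them, time stands still between calls to the robot, and variables do not carry over. Pictures are saved under pics/ and viewed, at most 10 in all, crops included, and the job is handed in when it is done.

Besides the shell and the picture viewer there is one more tool, called after "Request:" by a JSON object that holds its "op" and its "data", one argument or row to a line. send_rows: Moves the arm, as the interface text tells. Its arguments: {"type":"object","properties":{"increments":{"type":"array"},"newtons":{"type":"number"}},"required":["increments"]}

```bash
mkdir -p pics; python3 - <<'E'
from rig import robot
import cv2,numpy as np
o=robot.get_obs();print({k:np.round(v,3) for k,v in o.items()})
for n in("scene","top"):
    c=robot.camera(n);np.savez(n+".npz",**c)
    cv2.imwrite(f"pics/{n}0.png",c["image"][:,:,::-1]);print(n,c["fx"],c["cx"],c["cy"],(-c["R"].T@c["t"]).round(3),c["R"].round(3).tolist(),(c["range_z"]>0).mean())
E
```

```text
{'time': np.float64(0.0), 'q': array([-1.517,  0.528,  1.434, -0.   ,  1.181, -0.178]), 'joint_velocities': array([ 0.   ,  0.   ,  0.001,  0.   , -0.   , -0.001]), 'joint_torque': array([ -0.   , -44.004, -17.659,   0.063,   0.058,  -0.   ]), 'position': array([ 0.144, -0.607,  0.23 ]), 'tool_rot': array([ 0.993,  0.116,  0.   , -0.001]), 'ft_force': array([0.111, 0.318, 0.237]), 'moment': array([0.02 , 0.018, 0.039]), 'grip_force': np.float64(0.0), 'grip_width': np.float64(0.087)}
scene 391.505601080459 325.10254429023706 198.16918901473957 [1.053 0.329 0.666] [[-0.678, 0.735, -0.009], [0.483, 0.436, -0.76], [-0.555, -0.519, -0.65]] 0.99591015625
top 437.4890281873171 321.51544815262866 199.49746638368097 [ 0.378 -0.156  1.062] [[-0.021, -1.0, -0.012], [-0.984, 0.023, -0.176], [0.177, 0.008, -0.984]] 0.99608984375
```

View pics/scene0.png

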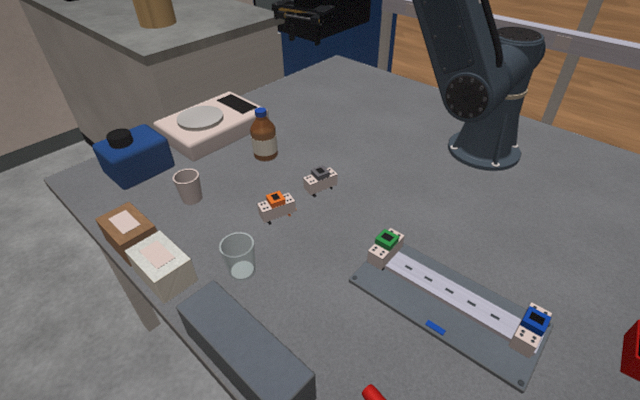

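View pics/top0.png

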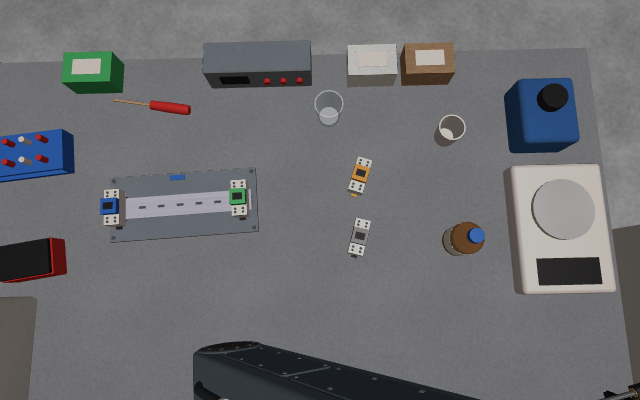

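The scene view shows the orange module at (276,200), the grey one at (320,180), and the strip at (436,327). In the top view the orange module is at (360,173), the strip at (178,177), and the rail runs from (120,208) to (235,198). The bottle, at (465,238), is well clear.

```bash
cat > h.py <<'E'
import numpy as np,cv2
def ray(c,uv,z):
    uv=np.atleast_2d(uv).astype(float);d=np.c_[(uv[:,0]-c["cx"])/c["fx"],(uv[:,1]-c["cy"])/c["fy"],np.ones(len(uv))]@c["R"]
    o=-c["R"].T@c["t"];return o+d*((z-o[2])/d[:,2])[:,None]
def cloud(c):
    v,u=np.mgrid[:400,:640];Z=c["range_z"];p=np.stack([(u-c["cx"])/c["fx"]*Z,(v-c["cy"])/c["fy"]*Z,Z],-1)
    return (p-c["t"])@c["R"]
def pix(m): v,u=np.nonzero(m);return np.c_[u,v]
def rect(p):
    (x,y),(w,h),a=cv2.minAreaRect(p[:,:2].astype(np.float32)*1000);b=a if w>h else a+90
    return np.round([x,y,max(w,h),min(w,h)],1),round((b+90)%180-90,2)
E
python3 - <<'E'
from h import *
for n in("top","scene"):
    c=dict(np.load(n+".npz"));im=c["image"];H=cv2.cvtColor(im,cv2.COLOR_RGB2HSV);P=cloud(c);h,s,v=[H[...,i] for i in range(3)]
    org=(h>5)&(h<22)&(s>150)&(v>120)&(abs(P[...,0]-.47)<.12)&(abs(P[...,1]+.24)<.12)
    blue=(h>100)&(h<125)&(s>130)&(v>100)&(P[...,2]<.03)&(abs(P[...,1]-.18)<.2)&(P[...,0]<.6)&(P[...,0]>.3)
    q=P[blue];print(n,"strip",len(q),np.median(q,0).round(4),rect(ray(c,pix(blue),.014)))
    q=P[org&(P[...,2]>.058)];print("orange",len(q),np.median(q,0).round(4),rect(ray(c,pix(org&(P[...,2]>.058)),.066)))
    ctr=np.median(q,0)
    m=(np.hypot(*(P[...,:2]-ctr[:2]).transpose(2,0,1))<.065)&(P[...,2]>.04);print("module",m.sum(),rect(P[m]))
    w=(np.hypot(*(P[...,:2]-ctr[:2]).transpose(2,0,1))<.065)&(abs(P[...,2]-.05)<.006)&(s<60)&(v>130);print("white",w.sum(),rect(P[w]),np.median(P[w],0).round(4))
    sp=(abs(P[...,0]-.35)<.07)&(abs(P[...,1]+.24)<.07)&(P[...,2]>.04);print('spare',rect(P[sp]))
    r=(abs(P[...,2]-.036)<.006)&(abs(P[...,0]-.4)<.12)&(P[...,1]>.08)&(P[...,1]<.32)&(v>120)&(s<60)
    q=P[r];print("rail",len(q),np.median(q,0).round(4),rect(ray(c,pix(r),.036)))
    y=q[:,1];b=np.round(y/.02);E=[(k*.02,q[b==k][:,0].min(),q[b==k][:,0].max()) for k in np.unique(b) if (b==k).sum()>20];print(np.round(E,4).tolist())
    pl=(abs(P[...,2]-.012)<.004)&(abs(P[...,0]-.4)<.15)&(P[...,1]>-.05)&(P[...,1]<.45);print("plate",rect(P[pl]))
E
```

```text
top strip 0 [nan nan nan] (array([0., 0., 0., 0.]), -90.0)
orange 2 [ 0.3784 -0.1556  1.0616] (array([ 613.1, -235.5,   18.8,    0. ]), 58.03)
module 1001 (array([ 378.4, -155.6,    0. ,    0. ]), -90.0)
white 0 (array([0., 0., 0., 0.]), -90.0) [nan nan nan]
spare (array([ 280.5, -247.7,   28.6,    1.1]), -89.94)
rail 0 [nan nan nan] (array([0., 0., 0., 0.]), -90.0)
[]
plate (array([450.3, 183.9, 359.5, 177.7]), -86.28)
scene strip 0 [nan nan nan] (array([0., 0., 0., 0.]), -90.0)
orange 0 [nan nan nan] (array([0., 0., 0., 0.]), -90.0)
module 0 (array([0., 0., 0., 0.]), -90.0)
white 0 (array([0., 0., 0., 0.]), -90.0) [nan nan nan]
spare (array([0., 0., 0., 0.]), -90.0)
rail 0 [nan nan nan] (array([0., 0., 0., 0.]), -90.0)
[]
plate (array([516.3, 207.6, 323.6,  76.1]), -88.4)
  return _methods._mean(a, axis=axis, dtype=dtype,
  ret = um.true_divide(
```

My guessed windows were off because the camera is tilted, so I'll seed from pixels instead.

```bash
python3 - <<'E'
from h import *
S={"top":dict(o=(360,173),s=(178,177),r=(180,203),g=(360,237)),"scene":dict(o=(276,200),s=(436,327),r=(455,290),g=(320,180))}
for n in S:
    c=dict(np.load(n+".npz"));im=c["image"];H=cv2.cvtColor(im,cv2.COLOR_RGB2HSV);P=cloud(c);h,s,v=[H[...,i].astype(int) for i in range(3)]
    V,U=np.mgrid[:400,:640];D={k:np.hypot(U-a,V-b) for k,(a,b) in S[n].items()}
    C={k:ray(c,S[n][k],z)[0] for k,z in dict(o=.066,s=.014,r=.036,g=.066).items()};d={k:np.hypot(P[...,0]-C[k][0],P[...,1]-C[k][1]) for k in C}
    print(n,{k:x.round(3).tolist() for k,x in C.items()},{k:P[b,a].round(3).tolist() for k,(a,b) in S[n].items()})
    m=(D['s']<20)&(h>100)&(h<130)&(s>120);print("strip",m.sum(),rect(ray(c,pix(m),.014)),ray(c,pix(m),.014).mean(0).round(4))
    m=(D['o']<25)&(h>3)&(h<25)&(s>130)&(P[...,2]>.058);print("orange",m.sum(),rect(ray(c,pix(m),.066)))
    for k in 'og':
        m=(d[k]<.07)&(P[...,2]>.042);print(k,m.sum(),rect(P[m]))
        m=(d[k]<.07)&(abs(P[...,2]-.05)<.005);print(k,'step',m.sum(),rect(P[m]))
    m=(d['r']<.1)&(abs(P[...,2]-.036)<.006);q=P[m];print("rail",m.sum(),rect(q),np.median(q[:,2]).round(4))
    b=np.round(q[:,1]/.02);print([(round(k*.02,2),*np.round([q[b==k][:,0].min(),q[b==k][:,0].max()],4).tolist()) for k in np.unique(b) if (b==k).sum()>20])
    m=(d['r']<.22)&(P[...,2]>.008)&(P[...,2]<.06);print("plate",rect(P[m]))
E
```

```text
top {'o': [0.618, -0.239, 0.066], 's': [0.631, 0.205, 0.014], 'r': [0.562, 0.19, 0.036], 'g': [0.468, -0.234, 0.066]} {'o': [0.618, -0.239, 0.067], 's': [0.631, 0.204, 0.016], 'r': [0.562, 0.19, 0.035], 'g': [0.468, -0.234, 0.067]}
strip 72 (array([631.7, 207.4,  34.6,  12.7]), -88.04) [0.6313 0.2077 0.014 ]
orange 179 (array([ 618.2, -239.6,   37.3,   35.5]), -18.49)
o 533 (array([ 618.6, -239.9,   84.5,   35.8]), -18.37)
o step 288 (array([ 618.6, -239.9,   84.5,   35.6]), -18.57)
g 576 (array([ 471.9, -232.6,   83.6,   35.9]), -15.21)
g step 316 (array([ 471.9, -232.6,   83.7,   35.9]), -15.18)
rail 1719 (array([559.1, 190.3, 198.5,  51.1]), -86.79) 0.0365
[(np.float64(0.1), 0.5384, 0.5889), (np.float64(0.12), 0.5379, 0.5875), (np.float64(0.14), 0.5364, 0.5872), (np.float64(0.16), 0.5352, 0.5857), (np.float64(0.18), 0.5346, 0.5841), (np.float64(0.2), 0.5329, 0.5839), (np.float64(0.22), 0.5327, 0.5824), (np.float64(0.24), 0.5311, 0.5805), (np.float64(0.26), 0.5292, 0.5807), (np.float64(0.28), 0.5292, 0.579)]
plate (array([505.2, 187.4, 359.8, 278.5]), -86.88)
scene {'o': [0.623, -0
[... 390 characters left out ...]
38.3]), -19.45)
o step 266 (array([ 617.5, -238.3,   84.8,   38. ]), -20.56)
g 416 (array([ 470.9, -232.3,   84.6,   40.1]), -14.53)
g step 198 (array([ 471.1, -231.3,   85.2,   38.7]), -16.0)
rail 2377 (array([557.4, 198.6, 199.3,  53.6]), -87.27) 0.0363
[(np.float64(0.1), 0.5377, 0.5868), (np.float64(0.12), 0.5341, 0.5875), (np.float64(0.14), 0.5346, 0.5861), (np.float64(0.16), 0.5331, 0.5862), (np.float64(0.18), 0.5318, 0.5847), (np.float64(0.2), 0.5302, 0.5835), (np.float64(0.22), 0.5309, 0.5827), (np.float64(0.24), 0.529, 0.5822), (np.float64(0.26), 0.5275, 0.5799), (np.float64(0.28), 0.5264, 0.5791), (np.float64(0.3), 0.5272, 0.5779)]
plate (array([562.7, 191.2, 359.7, 162.9]), -86.93)
```

Request:
{"op": "send_rows", "data": {
  "increments": [0,0,0,1.5,1.2,0,1,0,0,0,2,1.6,0,1,0,0,0,2.5,2,0,1,0,0,-0.11,2.5,2,0,1,0,0,-0.11,2.5,2,0,1,0,0,-0.11,2.5,2,0,1,0,0,-0.11,2.5,2,0,1,0,0,-0.113,2.5,2,0,1,0,0,0,2.5,2,0,1,0,0,0,2.5,2,0,1,0,0,0,2.5,2,0,1,0,0,0,2.5,2,0,1,0,0,0,2.5,2,0,1,0,0,0,2.5,2,-1,1,0,0,0,2.5,2,-2,1,0,0,0,2.5,1.95,-2,1,0,0,0,2.5,1.5,-2,1,0,0,0,2.5,1.5,-2,1,0,0,0,2.5,1,-1,1,0,0,0,1.4,0,0,1]
}}

```text
time: 1.77
position: [0.6185, -0.2565, 0.1266]
tool_rot: [0.987, -0.158, -0.003, -0.002]
ft_force: [-0.5, -0.4, 0.8]
grip_width: 0.0871
grip_force: 0.0
```

```bash
cat > st.py <<'E'
from rig import robot
import numpy as np
from scipy.spatial.transform import Rotation as R
o=robot.get_obs();r=R.from_quat(o["tool_rot"]).as_matrix()
print({k:np.round(o[k],4).tolist() for k in("time","q","position","ft_force","moment","grip_width","grip_force")})
print("yaw_y",np.degrees(np.arctan2(r[1,1],r[0,1])).round(2),"z",r[:,2].round(4),"tilt",np.degrees(np.arccos(-r[2,2])).round(2),"tip-grasp",(o["position"]-.011*r[:,2]).round(4))
E
python3 st.py
```

```text
{'time': 1.7667, 'q': [-0.5602, 0.7081, 1.394, 0.0014, 1.0463, 1.3272], 'position': [0.6185, -0.2565, 0.1266], 'ft_force': [-0.5025, -0.4053, 0.8312], 'moment': [-0.0285, -0.0141, 0.0303], 'grip_width': 0.0871, 'grip_force': 0.0}
yaw_y -108.18 z [-0.0051  0.0047 -1.    ] tilt 0.4 tip-grasp [ 0.6186 -0.2565  0.1376]
```

Request:
{"op": "send_rows", "data": {
  "increments": [0,0,-0.003,0,0.9,0,1,0,0,0,0,0.8,-1,1,0,0,0,0,0,-2,1,0,0,0,0,0,-2,1,0,0,0,0,0,-2,1,0,0,0,0,0,-1.5,1,0,0,0,0,0,-0.8,1,0,0,0,0,0,-0.3,1,0,0,0,0,0,0,1]
}}

```text
time: 2.52
position: [0.6171, -0.2433, 0.034]
tool_rot: [0.987, -0.161, -0.001, -0.0]
ft_force: [0.8, 0.2, 0.8]
grip_width: 0.0869
grip_force: 0.0
```

```bash
python3 st.py
```

```text
{'time': 2.5167, 'q': [-0.5437, 0.8248, 1.4559, -0.0, 0.8628, 1.3509], 'position': [0.6171, -0.2433, 0.034], 'ft_force': [0.76, 0.2206, 0.8138], 'moment': [0.0328, 0.0133, 0.0023], 'grip_width': 0.0869, 'grip_force': 0.0}
yaw_y -108.55 z [-0.0016  0.001  -1.    ] tilt 0.11 tip-grasp [ 0.6171 -0.2433  0.045 ]
```

Request:
{"op": "send_rows", "data": {
  "increments": [0,0,0,0.1,0.35,-0.2,1,0,0,0,0,0,0,0.7,0,0,0,0,0,0,0.5,0,0,0,0,0,0,0.4,0,0,0,0,0,0,0.3,0,0,0,0,0,0,0.2,0,0,0,0,0,0,0.2,0,0,0,0,0,0,0.2,0,0,0,0,0,0,0.2],
  "newtons": 30
}}

```text
time: 3.27
position: [0.6192, -0.2401, 0.0325]
tool_rot: [0.987, -0.161, -0.0, -0.0]
ft_force: [1.0, -0.0, -0.3]
grip_width: 0.0417
grip_force: 0.0
```

```bash
python3 st.py
```

```text
{'time': 3.2667, 'q': [-0.5379, 0.8272, 1.4555, 0.0, 0.859, 1.3562], 'position': [0.6192, -0.2401, 0.0325], 'ft_force': [0.9624, -0.0119, -0.2608], 'moment': [0.1021, 0.0103, 0.0508], 'grip_width': 0.0417, 'grip_force': 0.0}
yaw_y -108.52 z [-1.e-04  0.e+00 -1.e+00] tilt 0.0 tip-grasp [ 0.6192 -0.2401  0.0435]
```

Request:
{"op": "send_rows", "data": {
  "increments": [0,0,0,0,0,0,0.1,0,0,0,0,0,0,0.1,0,0,0,0,0,0,0.1,0,0,0,0,0,0,0.1,0,0,0,0,0,0.4,0.1,0,0,0,0,0,1,0.1,0,0,0,0,0,2,0.1,0,0,0,0,0,2.5,0.1,0,0,0,0,0,2.5,0.1,0,0,0,0,0,2,0.1,0,0,0,0,0,0.6,0.1,0,0,0,0,0,0,0.1],
  "newtons": 30
}}

```text
time: 4.27
position: [0.6205, -0.2407, 0.1453]
tool_rot: [0.987, -0.161, 0.002, 0.001]
ft_force: [-0.2, -0.5, -2.2]
grip_width: 0.0357
grip_force: 30.0
```

```bash
python3 st.py; python3 - <<'E'
from h import *
from rig import robot
c=robot.camera("scene");cv2.imwrite("pics/l.png",cv2.resize(c["image"][80:260,180:400,::-1],None,fx=3,fy=3))
c=robot.camera("top");cv2.imwrite("pics/l2.png",cv2.resize(c["image"][80:260,260:480,::-1],None,fx=3,fy=3))
E
```

```text
{'time': 4.2667, 'q': [-0.5376, 0.6759, 1.4025, 0.0001, 1.058, 1.3562], 'position': [0.6205, -0.2407, 0.1453], 'ft_force': [-0.2248, -0.5386, -2.1573], 'moment': [0.036, 0.0442, 0.0444], 'grip_width': 0.0357, 'grip_force': 29.9963}
yaw_y -108.51 z [ 0.0045 -0.0025 -1.    ] tilt 0.3 tip-grasp [ 0.6205 -0.2407  0.1563]
```

View pics/l.png

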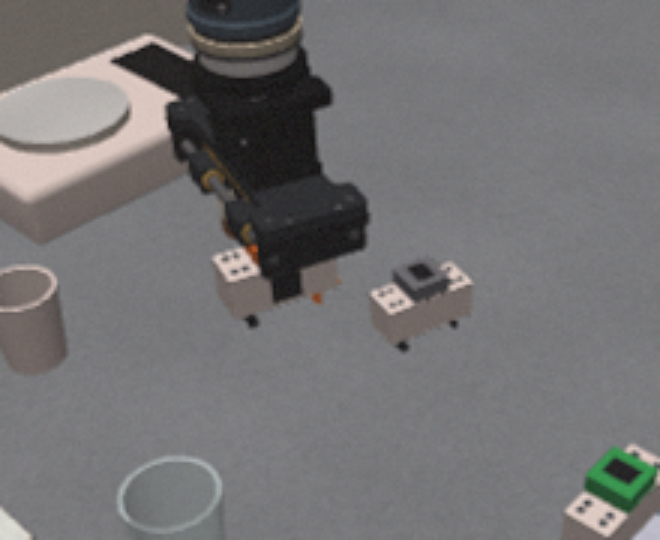

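The view shows the module held level at (265,275): black hook on the far side, orange foot towards the robot, grey spare untouched. Next I'll carry it over, turn it and tilt it.

Request:
{"op": "send_rows", "data": {
  "increments": [0,0,0,0,1.2,0.5,0.1,0,0,0,-0.2,2,0.5,0.1,0,0,0.0754,-0.3,2.5,0.5,0.1,0,0,0.0754,-0.3,2.5,0,0.1,0,0,0.0754,-0.3,2.5,0,0.1,0,0,0.0754,-0.3,2.5,0,0.1,0,0,0.0754,-0.3,2.5,0,0.1,0,0,0,-0.3,2.5,0,0.1,0,0,0,-0.3,2.5,0,0.1,0,0,0,-0.3,2.5,0,0.1,0,0,0,-0.3,2.5,0,0.1,0,0,0,-0.3,2.5,0,0.1,0,0,0,-0.3,2.5,0,0.1,-0.0038,0.07,0,-0.3,2.5,0,0.1,-0.0038,0.07,0,-0.3,2.5,0,0.1,-0.0038,0.07,0,-0.3,2.5,0,0.1,-0.0038,0.07,0,0,2.5,0,0.1,-0.0038,0.07,0,0,2.2,0,0.1,0,0,0,0,1.2,0,0.1,0,0,0,0,0,0,0.1]
}}

```text
time: 6.03
position: [0.5741, 0.2039, 0.1556]
tool_rot: [0.984, 0.028, -0.175, 0.005]
ft_force: [-0.5, -0.5, -1.4]
grip_width: 0.0356
grip_force: 30.0
```

```bash
python3 st.py
```

```text
{'time': 6.0333, 'q': [0.143, 0.7406, 1.2812, 0.0304, 1.4709, 1.648], 'position': [0.5741, 0.2039, 0.1556], 'ft_force': [-0.4952, -0.5233, -1.3848], 'moment': [-0.0242, -0.2821, 0.0169], 'grip_width': 0.0356, 'grip_force': 29.9966}
yaw_y -86.72 z [-0.3445 -0.0191 -0.9386] tilt 20.18 tip-grasp [0.5779 0.2041 0.1659]
```

Request:
{"op": "send_rows", "data": {
  "increments": [0,0,-0.003,0.3,0.1,-0.5,0.1,0,0,0,0,0,-1.5,0.1,0,0,0,0,0,-2,0.1,0,0,0,0,0,-1.5,0.1,0,0,0,0,0,-0.7,0.1,0,0,0,0,0,0,0.1,0,0,0,0,0,0,0.1]
}}

```text
time: 6.62
position: [0.578, 0.2009, 0.0957]
tool_rot: [0.984, 0.024, -0.175, 0.005]
ft_force: [0.2, -0.6, -0.8]
grip_width: 0.0358
grip_force: 30.0
```

```bash
python3 st.py; python3 - <<'E'
from h import *
from rig import robot
c=robot.camera("scene");np.savez("s2.npz",**c);cv2.imwrite("pics/m.png",cv2.resize(c["image"][200:380,340:560,::-1],None,fx=3.3,fy=3.3))
E
```

```text
{'time': 6.6167, 'q': [0.1374, 0.8153, 1.3067, 0.0303, 1.3695, 1.6473], 'position': [0.578, 0.2009, 0.0957], 'ft_force': [0.2041, -0.64, -0.7717], 'moment': [0.0152, -0.3224, 0.0407], 'grip_width': 0.0358, 'grip_force': 29.9963}
yaw_y -87.16 z [-0.3434 -0.0175 -0.939 ] tilt 20.11 tip-grasp [0.5818 0.2011 0.106 ]
```

View pics/m.png

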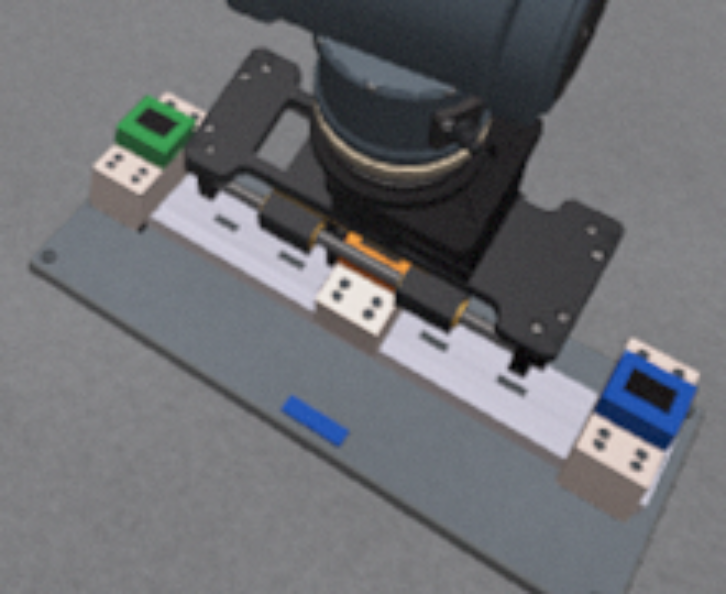

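The view shows the module tilted over the rail at (360,300), in line with the strip at (315,420) and clear of its neighbours. I'll lower the hook beyond the far edge.

Request:
{"op": "send_rows", "data": {
  "increments": [0,0,0.002,0.2,0.2,-0.2,0.1,0,0,0,0,0.2,-0.4,0.1,0,0,0,0,0,-0.4,0.1,0,0,0,0,0,-0.4,0.1,0,0,0,0,0,-0.3,0.1,0,0,0,0,0,-0.3,0.1,0,0,0,0,0,-0.3,0.1,0,0,0,0,0,-0.3,0.1,0,0,0,0,0,0,0.1,0,0,0,0,0,0,0.1]
}}

```text
time: 7.5
position: [0.5801, 0.2058, 0.0693]
tool_rot: [0.984, 0.026, -0.175, 0.005]
ft_force: [-0.2, 0.3, -1.6]
grip_width: 0.0358
grip_force: 30.0
```

```bash
python3 st.py
```

```text
{'time': 7.5, 'q': [0.1443, 0.8532, 1.3059, 0.0322, 1.3324, 1.6492], 'position': [0.5801, 0.2058, 0.0693], 'ft_force': [-0.2157, 0.344, -1.6377], 'moment': [0.0078, -0.2921, -0.0241], 'grip_width': 0.0358, 'grip_force': 29.9963}
yaw_y -86.98 z [-0.3435 -0.0183 -0.939 ] tilt 20.12 tip-grasp [0.5838 0.206  0.0796]
```

Request:
{"op": "send_rows", "data": {
  "increments": [0,0,0,0,-0.1,-0.2,0.1,0,0,0,0,0,-0.2,0.1,0,0,0,0,0,-0.2,0.1,0,0,0,0,0,0,0.1,0,0,0,0,0,0,0.1]
}}

```text
time: 7.92
position: [0.5801, 0.2049, 0.0634]
tool_rot: [0.984, 0.026, -0.174, 0.005]
ft_force: [-0.3, -0.5, -1.2]
grip_width: 0.0358
grip_force: 30.0
```

```bash
python3 st.py
```

```text
{'time': 7.9167, 'q': [0.1429, 0.8604, 1.3086, 0.0318, 1.3222, 1.6477], 'position': [0.5801, 0.2049, 0.0634], 'ft_force': [-0.3356, -0.5063, -1.1706], 'moment': [0.0607, -0.3307, 0.0153], 'grip_width': 0.0358, 'grip_force': 29.9963}
yaw_y -86.98 z [-0.3432 -0.0183 -0.9391] tilt 20.1 tip-grasp [0.5839 0.2051 0.0737]
```

Request:
{"op": "send_rows", "data": {
  "increments": [0,0,0,-0.2,-0.01,0,0.1,0,0,0,-0.2,-0.01,0,0.1,0,0,0,-0.2,-0.01,0,0.1,0,0,0,-0.15,-0.01,0,0.1,0,0,0,-0.15,-0.01,0,0.1,0,0,0,0,0,0,0.1]
}}

```text
time: 8.42
position: [0.5707, 0.2044, 0.0636]
tool_rot: [0.984, 0.026, -0.175, 0.005]
ft_force: [-0.6, -0.5, -2.2]
grip_width: 0.036
grip_force: 30.0
```

Request:
{"op": "send_rows", "data": {
  "increments": [0,0,0,-0.1,-0.01,0,0.1,0,0,0,-0.1,0,0,0.1,0,0,0,0,0,0,0.1]
}}

```text
time: 8.67
position: [0.569, 0.2043, 0.0636]
tool_rot: [0.984, 0.026, -0.174, 0.005]
ft_force: [-0.1, -0.9, -1.0]
grip_width: 0.0354
grip_force: 30.0
```

Request:
{"op": "send_rows", "data": {
  "increments": [0,0,0,-0.1,0,0,0.1,0,0,0,-0.05,0,0,0.1,0,0,0,0,0,0,0.1]
}}

```text
time: 8.92
position: [0.5675, 0.2043, 0.0635]
tool_rot: [0.984, 0.026, -0.174, 0.005]
ft_force: [0.7, 0.2, -0.5]
grip_width: 0.0357
grip_force: 30.0
```

Request:
{"op": "send_rows", "data": {
  "increments": [0,0,0,-0.1,-0.01,0,0.1,0,0,0,0,0,0,0.1]
}}

```text
time: 9.08
position: [0.567, 0.2042, 0.0636]
tool_rot: [0.984, 0.026, -0.174, 0.005]
ft_force: [0.5, -0.2, -2.2]
grip_width: 0.0362
grip_force: 30.0
```

Request:
{"op": "send_rows", "data": {
  "increments": [0,0,0,-0.1,-0.01,0,0.1,0,0,0,0,0,0,0.1]
}}

```text
time: 9.25
position: [0.5668, 0.2042, 0.0636]
tool_rot: [0.985, 0.026, -0.173, 0.005]
ft_force: [2.0, 0.7, -2.9]
grip_width: 0.0358
grip_force: 30.0
```

Contact came at x≈0.567, where I expected it. Now I'll rock the near end down about the hook.

Request:
{"op": "send_rows", "data": {
  "increments": [0.0024,-0.0436,0,-0.06,0,-0.1,0.1,0.0024,-0.0436,0,-0.14,-0.01,-0.1,0.1,0,0,0,0,0,0,0.1]
}}

```text
time: 9.5
position: [0.5639, 0.2039, 0.0616]
tool_rot: [0.991, 0.026, -0.13, 0.004]
ft_force: [3.5, -0.3, -4.5]
grip_width: 0.036
grip_force: 30.0
```

Request:
{"op": "send_rows", "data": {
  "increments": [0.0024,-0.0436,0,-0.12,0,-0.1,0.1,0.0024,-0.0436,0,-0.12,-0.01,-0.1,0.1,0,0,0,0,0,0,0.1]
}}

```text
time: 9.75
position: [0.5614, 0.2039, 0.0598]
tool_rot: [0.996, 0.026, -0.087, 0.002]
ft_force: [2.8, -0.7, -3.9]
grip_width: 0.0354
grip_force: 30.0
```

```bash
python3 st.py
```

```text
{'time': 9.75, 'q': [0.1527, 0.7775, 1.4975, 0.02, 1.04, 1.6586], 'position': [0.5614, 0.2039, 0.0598], 'ft_force': [2.808, -0.6756, -3.9028], 'moment': [0.0206, -0.6489, 0.0069], 'grip_width': 0.0354, 'grip_force': 29.9987}
yaw_y -86.95 z [-0.173  -0.0092 -0.9849] tilt 9.98 tip-grasp [0.5633 0.204  0.0706]
```

Request:
{"op": "send_rows", "data": {
  "increments": [0.001,-0.02,0,-0.03,0,-0.1,0.1,0.001,-0.02,0,-0.04,-0.01,-0.08,0.1,0,0,0,0,0,0,0.1]
}}

```text
time: 10.0
position: [0.5604, 0.2038, 0.0584]
tool_rot: [0.997, 0.026, -0.069, 0.002]
ft_force: [0.4, 0.6, 1.1]
grip_width: 0.0359
grip_force: 30.0
```

Request:
{"op": "send_rows", "data": {
  "increments": [0.001,-0.02,0,-0.04,0,-0.06,0.1,0.001,-0.02,0,-0.04,0,-0.06,0.1,0,0,0,0,0,0,0.1]
}}

```text
time: 10.25
position: [0.5593, 0.2038, 0.0568]
tool_rot: [0.998, 0.026, -0.049, 0.001]
ft_force: [0.8, 0.8, -0.9]
grip_width: 0.0359
grip_force: 30.0
```

```bash
python3 st.py
```

```text
{'time': 10.25, 'q': [0.1567, 0.7549, 1.5618, 0.0125, 0.9223, 1.6665], 'position': [0.5593, 0.2038, 0.0568], 'ft_force': [0.7589, 0.7548, -0.9437], 'moment': [-0.0184, -0.1129, -0.0109], 'grip_width': 0.0359, 'grip_force': 29.9987}
yaw_y -86.96 z [-0.0975 -0.0053 -0.9952] tilt 5.61 tip-grasp [0.5604 0.2038 0.0678]
```

Request:
{"op": "send_rows", "data": {
  "increments": [0.001,-0.02,0,-0.04,0,-0.05,0.1,0,0,0,0,0,0,0.1]
}}

```text
time: 10.42
position: [0.5588, 0.2037, 0.0562]
tool_rot: [0.999, 0.026, -0.039, 0.001]
ft_force: [-0.2, -0.2, 1.0]
grip_width: 0.0359
grip_force: 30.0
```

Request:
{"op": "send_rows", "data": {
  "increments": [0.001,-0.02,0,-0.04,0,-0.05,0.1,0,0,0,0,0,0,0.1]
}}

```text
time: 10.58
position: [0.5584, 0.2037, 0.0557]
tool_rot: [0.999, 0.026, -0.029, 0.001]
ft_force: [-1.1, -0.4, 2.7]
grip_width: 0.036
grip_force: 30.0
```

```bash
python3 st.py; python3 - <<'E'
from h import *
from rig import robot
c=robot.camera("scene");cv2.imwrite("pics/n.png",cv2.resize(c["image"][240:350,380:520,::-1],None,fx=5,fy=5))
E
```

```text
{'time': 10.5833, 'q': [0.159, 0.744, 1.5947, 0.0077, 0.8608, 1.6717], 'position': [0.5584, 0.2037, 0.0557], 'ft_force': [-1.1477, -0.439, 2.7282], 'moment': [-0.1303, 0.1194, -0.0455], 'grip_width': 0.036, 'grip_force': 29.9989}
yaw_y -86.97 z [-0.0579 -0.0034 -0.9983] tilt 3.33 tip-grasp [0.559  0.2038 0.0667]
```

View pics/n.png

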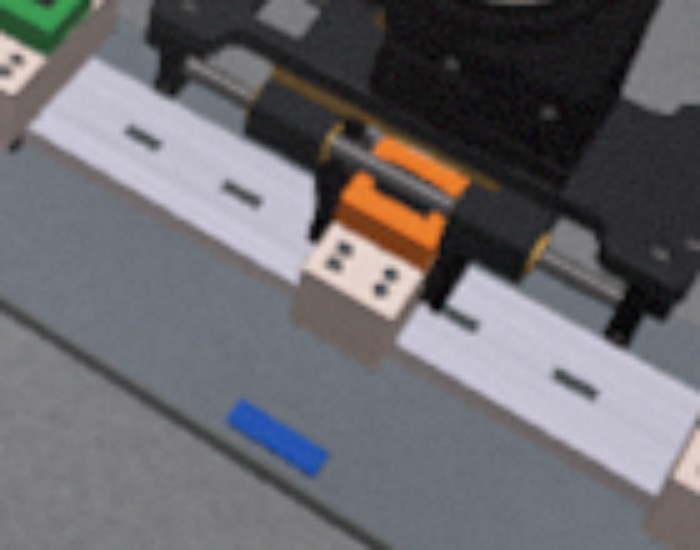

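The view shows the module on the rail at (360,270) with the hook end over the far edge, square and in line with the strip at (278,437). The force is rising gently, so I'll continue.

Request:
{"op": "send_rows", "data": {
  "increments": [0.001,-0.02,0,-0.03,0,-0.05,0.1,0,0,0,0,0,0,0.1]
}}

```text
time: 10.8
position: [0.5579, 0.2037, 0.0553]
tool_rot: [0.999, 0.026, -0.019, 0.001]
ft_force: [-1.7, -0.5, 3.7]
grip_width: 0.0357
grip_force: 30.0
```

Request:
{"op": "send_rows", "data": {
  "increments": [0.001,-0.02,0,-0.03,0,-0.05,0.1,0,0,0,0,0,0,0.1]
}}

```text
time: 10.97
position: [0.5578, 0.2037, 0.0548]
tool_rot: [1.0, 0.026, -0.009, 0.0]
ft_force: [-1.4, -0.0, 4.0]
grip_width: 0.0359
grip_force: 30.0
```

```bash
python3 st.py
```

```text
{'time': 10.9667, 'q': [0.1614, 0.734, 1.6269, 0.0021, 0.798, 1.6778], 'position': [0.5578, 0.2037, 0.0548], 'ft_force': [-1.448, -0.0421, 3.9983], 'moment': [-0.0412, 0.2451, -0.0586], 'grip_width': 0.0359, 'grip_force': 29.9988}
yaw_y -86.97 z [-0.0173 -0.0013 -0.9998] tilt 0.99 tip-grasp [0.558  0.2038 0.0658]
```

Request:
{"op": "send_rows", "data": {
  "increments": [0,0,0,0,0,0,0.45,0,0,0,0,0,0,0.55,0,0,0,0,0,0,0.6,0,0,0,0,0,0,0.6,0,0,0,0,0,0.5,0.6,0,0,0,0,0,1.5,0.6,0,0,0,0,0,2.5,0.6,0,0,0,0,0,1.5,0.6,0.001,-0.017,0,-1.5,0,0.5,0.3,0,0,0,-1.5,-0.1,0,0,0,0,0,-0.2,0,0,0,0,0,0,0,0,0,0,0,0,0,0,0,0,0],
  "newtons": 20
}}

```text
time: 12.05
position: [0.5274, 0.2029, 0.1197]
tool_rot: [1.0, 0.026, 0.001, -0.0]
ft_force: [0.6, -1.0, 0.1]
grip_width: 0.0263
grip_force: 0.0
```

```bash
python3 st.py; cat > chk.py <<'E'
from h import *
from rig import robot
px=np.array([-.9985,-.054]);py=np.array([.054,-.9985]);c0=np.array([.5575,.2036])
for n in("top","scene"):
    c=robot.camera(n);P=cloud(c);q=P[...,:2]-c0;X=q@px;Y=q@py
    for nm,a,b in(("far step",-39,-22),("block",-14,14),("near step",22,39)):
        m=(X*1000>a)&(X*1000<b)&(abs(Y)<.014)&(P[...,2]>.05)&(P[...,2]<.1);print(n,nm,m.sum(),np.round(np.median(P[m][:,2])*1000,1) if m.sum() else None)
    m=(abs(X)<.06)&(abs(Y)<.03)&(P[...,2]>.055)&(P[...,2]<.095);r,a=rect(np.c_[X,Y][m]);print(r,a)
E
python3 chk.py
```

```text
{'time': 12.05, 'q': [0.1697, 0.5993, 1.6847, -0.0004, 0.8549, 1.6879], 'position': [0.5274, 0.2029, 0.1197], 'ft_force': [0.5525, -1.0158, 0.0838], 'moment': [0.0372, -0.0359, -0.0421], 'grip_width': 0.0263, 'grip_force': 0.0}
yaw_y -86.97 z [ 2.7e-03  2.0e-04 -1.0e+00] tilt 0.16 tip-grasp [0.5274 0.2029 0.1307]
top far step 9 74.9
top block 23 88.5
top near step 6 72.0Traceback (most recent call last):
  File "chk.py", line 8, in <module>
    m=(abs(X)<.06)&(abs(Y)<.03)&(P[...,2]>.055)&(P[...,2]<.095);r,a=rect(np.c_[X,Y][m]);print(r,a)
                                                                         ~~~~~~~~~~^^^
IndexError: boolean index did not match indexed array along axis 1; size of axis is 1280 but size of corresponding boolean axis is 640
```

Request:
{"op": "send_rows", "data": {
  "increments": [0,0,0,-0.2,-0.1,-0.5,0,0,0,0,0,0,-1,0,0,0,0,0,0,-1,0,0,0,0,0,0,-0.6,0,0,0,0,0,0,0,0,0,0,0,0,0,0,0]
}}

```text
time: 12.6
position: [0.5239, 0.2016, 0.0875]
tool_rot: [1.0, 0.026, -0.0, 0.0]
ft_force: [-0.0, -0.5, 0.7]
grip_width: 0.0007
grip_force: 0.0
```

```bash
sed -i 's/np.c_\[X,Y\]\[m\]/np.c_[X[m],Y[m]]/' chk.py; python3 st.py; python3 chk.py
```

```text
{'time': 12.6, 'q': [0.1685, 0.6481, 1.7101, -0.0004, 0.7841, 1.6869], 'position': [0.5239, 0.2016, 0.0875], 'ft_force': [-0.0395, -0.526, 0.7252], 'moment': [0.0306, -0.0011, 0.0057], 'grip_width': 0.0007, 'grip_force': 0.0}
yaw_y -86.98 z [-7.e-04 -4.e-04 -1.e+00] tilt 0.05 tip-grasp [0.5239 0.2016 0.0985]
top far step 68 72.8
top block 20 88.0
top near step 14 74.0
[ 0.2 -0.4 85.2 36.2] -0.25
scene far step 122 72.6
scene block 192 88.5
scene near step 71 89.9
[ 0.  -1.5 86.8 36.2] -0.22
```

Request:
{"op": "send_rows", "data": {
  "increments": [0,0,0,0.1,0,-0.2,0,0,0,0,0,0,-0.2,0,0,0,0,0,0,-0.1,0,0,0,0,0,0,0,0]
}}

```text
time: 13.03
position: [0.5253, 0.2018, 0.0835]
tool_rot: [1.0, 0.026, 0.001, 0.0]
ft_force: [-0.3, -0.2, -0.5]
grip_width: 0.0005
grip_force: 0.0
```

Request:
{"op": "send_rows", "data": {
  "increments": [0,0,0,0,0,-0.1,0,0,0,0,0,0,0,0]
}}

```text
time: 13.2
position: [0.5254, 0.2018, 0.0825]
tool_rot: [1.0, 0.026, 0.001, 0.0]
ft_force: [0.1, -0.3, 0.4]
grip_width: 0.0007
grip_force: 0.0
```

Request:
{"op": "send_rows", "data": {
  "increments": [0,0,0,0,0,-0.1,0,0,0,0,0,0,0,0]
}}

```text
time: 13.37
position: [0.5254, 0.2018, 0.0815]
tool_rot: [1.0, 0.026, 0.001, 0.0]
ft_force: [-0.1, 1.0, -0.4]
grip_width: 0.0006
grip_force: 0.0
```

Request:
{"op": "send_rows", "data": {
  "increments": [0,0,0,0,0,-0.1,0,0,0,0,0,0,0,0]
}}

```text
time: 13.53
position: [0.5255, 0.2018, 0.0805]
tool_rot: [1.0, 0.026, 0.001, 0.0]
ft_force: [-0.0, 0.1, 0.4]
grip_width: 0.0004
grip_force: 0.0
```

Request:
{"op": "send_rows", "data": {
  "increments": [0,0,0,0,0,-0.1,0,0,0,0,0,0,0,0]
}}

```text
time: 13.7
position: [0.5255, 0.2018, 0.0804]
tool_rot: [1.0, 0.026, 0.001, 0.0]
ft_force: [-1.6, 0.5, 6.0]
grip_width: 0.0004
grip_force: 3.0
```

Request:
{"op": "send_rows", "data": {
  "increments": [0,0,0,0,0,-0.05,0,0,0,0,0,0,0,0]
}}

```text
time: 13.87
position: [0.5255, 0.2018, 0.0804]
tool_rot: [1.0, 0.026, 0.001, 0.0]
ft_force: [-1.8, -0.7, 9.5]
grip_width: 0.0005
grip_force: 4.5
```

Request:
{"op": "send_rows", "data": {
  "increments": [0,0,0,0,0,-0.05,0,0,0,0,0,0,0,0]
}}

```text
time: 14.03
position: [0.5255, 0.2018, 0.0803]
tool_rot: [1.0, 0.027, 0.001, 0.0]
ft_force: [-1.8, -0.0, 12.0]
grip_width: 0.0004
grip_force: 6.0
```

Request:
{"op": "send_rows", "data": {
  "increments": [0,0,0,0,0,0.5,0,0,0,0,0,0,1,0,0,0,0,0,0,2,0,0,0,0,0,0,3,0,0,0,0,-2,0,3,0,0,0,0,-3,0,3,0,0,0,0,-3,0,2,0,0,0,0,-3,0,0,0,0,0,0,-3,0,0,0,0,0,0,-2,0,0,0,0,0,0,0,0,0,0]
}}

```text
time: 14.95
position: [0.3601, 0.2013, 0.2231]
tool_rot: [1.0, 0.027, -0.002, 0.0]
ft_force: [0.0, 0.4, -0.0]
grip_width: 0.0003
grip_force: 0.0
```

```bash
python3 chk.py;python3 - <<'E'
from h import *
from rig import robot
c=robot.camera("scene");a=cv2.resize(c["image"][240:350,380:520,::-1],None,fx=4,fy=4,interpolation=2)
c=robot.camera("top");b=cv2.resize(c["image"][160:240,130:232,::-1],None,fx=4,fy=4,interpolation=2)
b=cv2.copyMakeBorder(b,0,max(0,a.shape[0]-b.shape[0]),0,0,0)[:a.shape[0]]
cv2.imwrite("pics/z.png",cv2.resize(np.hstack([a,b]),(790,360)))
E
```

```text
top far step 82 72.6
top block 148 88.9
top near step 92 72.6
[-0.  -0.5 84.5 37.4] -0.71
scene far step 125 72.5
scene block 191 88.6
scene near step 37 72.6
[-0.  -1.5 86.2 36.2] 0.01
```

View pics/z.png

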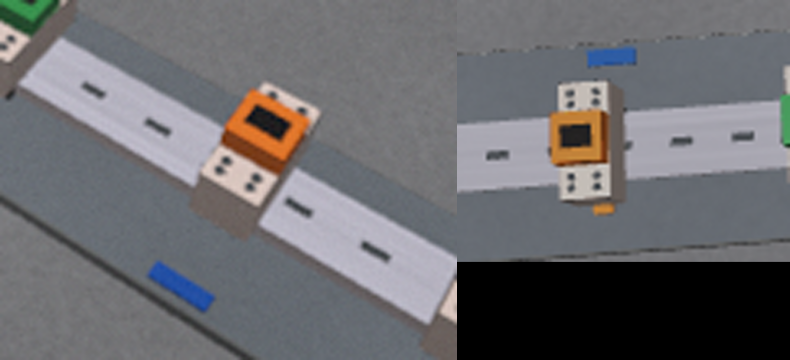

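```bash
python3 - <<'E'
from h import *
from rig import robot
def foot(c,ctr,yaw,z0,nm):
    P=cloud(c);H=cv2.cvtColor(c["image"],cv2.COLOR_RGB2HSV).astype(int);a=np.radians(yaw);px=np.array([np.cos(a),np.sin(a)])
    q=P[...,:2]-ctr;X=q@px;Y=q@[-px[1],px[0]]
    m=(X>.036)&(X<.065)&(abs(Y)<.025)&(H[...,0]>3)&(H[...,0]<25)&(H[...,1]>110)&(P[...,2]<z0+.02)
    print(nm,m.sum(),"X",np.round(np.percentile(X[m],[0,25,50,75,100])*1000,1),"z-under",np.round((P[m][:,2].min()-z0)*1000,1),np.round((np.median(P[m][:,2])-z0)*1000,1), "Y",np.round(Y[m].mean()*1000,1))
foot(dict(np.load("top.npz")),[.6184,-.2397],161.6,.014,"before")
for i in range(2): foot(robot.camera("top"),[.5575,.2036],183.1,.036,"now")
c=robot.camera("top");H=cv2.cvtColor(c["image"],cv2.COLOR_RGB2HSV);
P=cloud(c);q=P[...,:2]-[.5575,.2036];X=q@[-.9985,-.054];Y=q@[.054,-.9985]
for b in(.070,.086):
    m=(P[...,2]>b-.004)&(P[...,2]<b+.005)&(abs(X)<.05)&(abs(Y)<.03);print(b,rect(np.c_[X[m],Y[m]]))
E
python3 st.py
```

```text
before 16 X [41.1 42.1 43.6 46.  47.3] z-under -5.3 -1.6 Y -0.8
now 17 X [41.3 42.6 43.2 45.6 47.9] z-under -4.5 -0.8 Y -0.4
now 17 X [41.1 42.8 43.5 45.7 47.1] z-under -5.1 -1.7 Y -0.5
0.07 (array([-0.3, -0.8, 84.8, 37.7]), -1.04)
0.086 (array([ 0.5, -0.1, 36.5, 35. ]), 0.38)
{'time': 15.3, 'q': [0.2347, 0.2624, 1.9329, -0.0005, 0.944, 1.7536], 'position': [0.3674, 0.2018, 0.223], 'ft_force': [0.0054, -0.0176, 0.3606], 'moment': [-0.0728, 0.0141, -0.0031], 'grip_width': 0.0005, 'grip_force': 0.0}
yaw_y -87.01 z [ 2.3e-03  1.0e-04 -1.0e+00] tilt 0.13 tip-grasp [0.3673 0.2018 0.234 ]
```

The picture shows the module flat and in line with the strip. The foot's outer reach is the same as at rest (about 47 mm), so it has snapped home. Both steps are at 72.6 mm and the arm is clear.

```bash
python3 -c "
from rig import robot
print(robot.hand_in())"
```

```text
the job is handed in; nothing more can be done
None
```

The orange-faced module is hooked and clicked onto the rail, flat and within about 1.5 mm of the blue strip's line; the job was handed in at about 15 s of the 64 s allowed, with a highest force reading of 12 N.

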